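# Top cell into the laser weld nest, held home against the sprung contact

## Robot

A 6-joint arm with a two-finger parallel gripper is mounted at the origin on the work surface. World frame = base frame: x ahead of the robot, y to its left, z up, the work surface at z = 0. Lengths are in mm, angles in rad, forces in N, time in s.
With the tool pointing down it reaches from about 275 to 750 mm from the base axis. Payload 10.2 kg.
Tool frame: the origin (TCP) lies midway between the tips of the shut fingers; the grasp point (between the pads) lies 19 mm behind it (ctrl.tcp_to_grasp is the z of the grasp point in the tool frame, in mm); z points along the fingers, y is the direction in which the jaws open and shut (so a half turn about z gives the same grasp; the last joint's range is limited). The gripper opens to 85 mm and grips with 20 to 120 N. Pads are 22 mm wide; open, the fingers measure 114 mm over their backs; the gripper's body (76 mm by 85 mm) begins 54 mm behind the grasp point. The pads swing forward as they close: fully open they stand 13 mm farther back than shut.
Start: joints at [0.882, 0.313, 1.498, -0, 1.331, -0.223], TCP at [235.81, 469.068, 231.294] pointing down, gripper open.
Joint ranges: [-2.94, 2.94], [-0.97, 2.17], [0.19, 2.56], [-1.23, 4.37], [0.02, 3.11], [-2.88, 2.88]. Speed limits (rad/s): [2.39, 2.39, 3.01, 3.14, 3.14, 3.14].

## Interface

Orientations are given as a unit quaternion [w, x, y, z].
In Python, from rig import sensors, capture, order, ctrl gives the robot as it stands. The module is installed in compiled form; this text tells all that it offers.
- The arm moves only by the tool play_rows, never from a script. Its argument "deltas" is a list of rows, each a list of 7 numbers: the shift along the world's x, y, z in units of 40 mm (1.0 is 40 mm), then the turn, a rotation vector about the world's x, y, z in units of 6 degrees (1.0 is 6 degrees), then the opening, from -1 (shut) to 1 (fully open). A call has 1 to 8 rows; each row shifts and turns the commanded pose from where the row before left it; what a row does not reach is not made up. A row lasts 1/12 s, in which the tool goes at most 41.7 mm and 7.16 degrees, less where a joint would pass 70% of its speed; a pose out of reach is approached as far as the arm can. A call is refused whole if a number of a shift passes 1 or a number of a turn 1, either way. A call with a gripper value outside its range is refused whole. The fingers move at their own pace and stop on an object; "squeeze" is the grip in N (left out, the last holds). Time passes only in rows, so rows that do not move let the fingers close. It gives the time, the measured TCP pose, the force and the opening at its end, in the units of the state.
- sensors.sense(): the state, without advancing time (a new reading comes with each control period).
- capture(name): name is "scene" or "top"; returns a dict with "pixels" (420x560x3 uint8, red, green, blue), "z_map" (420x560 float32, mm along the optical axis (not along the pixel's ray), 0 where there is no reading), "fx", "fy", "cx", "cy" (pixels), "eye" and "rotation" of the camera in the world. Camera axes: x right, y down, z forward; pixel columns grow to the right and rows downward; lengths in mm; the calibration is good to about 2 mm. A picture is of the moment at which its call begins.
- order.finish_job(): hands the job in, once; it reports no verdict.
The state is a dict: "time_s": time; "joints": joint angles; "dq": joint speeds; "tau": joint torques, N m; "eef_pos": TCP position; "ee_rot": TCP orientation; "force": force on the tool from outside, world axes, zero at the start; "wrist_torque": the same for the moment, N m; "grip_width": opening from 0.0 (shut) to 1.0 (fully open).
Only numpy, scipy, OpenCV 4.12 (cv2) and the standard library are available. Lean on these libraries where they do the work, as an engineer would, in place of code of your own. Each camera call takes 0.05 s, during which the arm holds its last target. There are 200 camera calls.

## Task

Two battery cells already lie side by side in the weld nest: take the equally big spare cell from its V rest, lay it in the gap on top of those two so that it rests on both, with its terminal end towards the nest's end block but still short of the overhanging lip. Then push it along the gap, under the lip and against the sprung contact behind it, until it is fully home on the end block, and finish while still holding it pressed home there with a steady, firm push, ready for the weld, still resting on both lower cells. The contact would push it back out, so do not let go; leave the two lower cells in place and do not disturb the other things on the bench.

Things in the scene. Friction and masses are not known exactly. Their poses are not given: they have to be found in the camera images.
- nest: Fixed weld nest: aluminium base plate 150 x 124 x 12 mm, two V channels with the lower cells, black end block 104 mm wide with a lip on top. Origin: on the bench, below the middle of the lower cells. x runs along the grooves towards the end block (pushing direction), z up. Side cheeks are below 40 mm; the other end is open, nothing tall stands within 60 mm behind the lower cells.
- nest_stop (a point): Point on the end block's face where the terminal of the upper cell ends up when home: x = 48.5 mm, y = 0 in the nest, 90.7 mm above the bench, which is also the axis height of a cell saddled on the two lower ones (its top is at 113.7 mm). Axes like the nest's.
- nest_lip (a point): Middle of the lip's free lower edge: the lip, 6 mm thick and 60 mm wide, reaches 19 mm out from the end block's face over the upper cell's end; its underside is 116.7 mm above the bench, 3 mm over the top of a saddled cell.
- contact (a joint): Sprung copper contact pin, 11 mm thick, in the end block at nest_stop, hidden under the lip: 0 is fully out (8 mm proud of the block's face), 0.008 m is flush, as when the cell is home. It pushes back with 4 N at first and 8 N when flush, enough to push a loose cell some 7 mm back; sliding a cell along the gap takes a further 2 to 5 N.
- cell: Spare cell: plain steel cylinder 46 mm in diameter, 95 mm long, about 0.42 kg, lying in a V rest at the start. Origin at the middle of its axis; x along the axis towards the terminal end (small raised disc in a black ring, dark groove round the can near it); the other end is plain and flat.
- cell_front (a point): Centre of the spare cell's terminal (front end of its axis, 47.5 mm from the middle).
- cell_back (a point): Centre of the spare cell's plain flat end (47.5 mm from the middle).
- cell_a: Lower cell in the nest, same size as the spare one, loose in its V channel: axis 51 mm above the bench at y = +23.2 mm of the nest, ends at x = -47.5 and +47.5 mm. Origin at its middle, x along its axis to the terminal.
- cell_b: Lower cell in the nest at y = -23.2 mm, as cell_a.
- rest: Fixed grey V rest of the spare cell, 96 x 56 mm. Origin on the bench under its middle, x along the cell. The cell's axis is 44 mm above the bench; two V frames 6 mm thick stand 34 mm to either side of the middle, below the cell's axis, so the cell is free between them.
- rest_b: Same fixed rest, holding a thinner, shorter cell (not the one wanted).
- thin_cell: Bystander: cell 32 mm in diameter, 82 mm long, lying in rest_b; origin at its middle.
- thin_up_a: Bystander: thin cell 32 mm in diameter standing upright, 70 mm tall; origin at its foot.
- thin_up_b: Bystander: another thin cell standing upright, as thin_up_a.
- wash_bottle: Bystander: clear wash bottle 68 mm in diameter, 190 mm tall; origin at its foot.
- hexkey: Bystander: hex key lying on the bench, 95 x 25 mm, 6 mm thick.
- driver: Bystander: screwdriver lying on the bench.
Not all that is in view belongs to the job. What is shaped like the cell but pink is not meant.

How it is judged (in metres and radians):
On the way, in this order (a step that is already met when the one before it is completed fails the run):
1. the spare cell lies in the gap, resting on both lower cells, with its terminal end still short of the lip (y of cell_front in the frame of nest_stop between -0.003 and 0.003 m and z of cell_front in the frame of nest_stop between -0.003 and 0.003 m and angle between the x axis of cell and the x axis of nest, either way round below 0.06 rad and contact force between cell and cell_a above 0.2 N and contact force between cell and cell_b above 0.2 N and x of cell_front in the frame of nest_stop below -0.019 m), for 0.2 s.
2. it has been pushed under the lip, fully home on the end block with the contact pressed in (y of cell_front in the frame of nest_stop between -0.002 and 0.002 m and z of cell_front in the frame of nest_stop between -0.002 and 0.002 m and angle between the x axis of cell and the x axis of nest, either way round below 0.06 rad and (contact force between cell and cell_a above 0.05 N or contact force between cell and cell_b above 0.05 N) and x of cell_front in the frame of nest_stop above -0.0015 m and value of joint contact above 0.0065 m), for 0.2 s.
At the end, for the whole second after the job is handed in: The spare cell lies in the gap on the lower cells (touching, terminal within 2 mm of the stop point sideways and in height, axis within 0.06 rad), within 1.5 mm of the end block, contact 6.5 mm in, at rest, fingers pressing it (over 2 N); both lower cells within 5 mm of their places (all of step 2 and distance of each of cell_a, cell_b from where it was at the start of the episode below 0.005 m and contact force between the fingers and cell above 2 N and linear speed of cell below 0.01 m/s); the arm keeps its last pose, push and grip.
It fails at once if a thin cell is moved by more than 20 mm (distance of any of thin_cell, thin_up_a, thin_up_b from where it was at the start of the episode above 0.02 m).
It fails at once if the wash bottle is moved by more than 20 mm (distance of wash_bottle from where it was at the start of the episode above 0.02 m).
It fails at once if the hex key or the screwdriver is moved by more than 20 mm (distance of any of hexkey, driver from where it was at the start of the episode above 0.02 m).
It also fails if it takes over 51 s, if anything falls off the work surface, if the arm or the gripper's body presses on something with over 40 N, if the wrist force passes 120 N, or if a joint passes its speed limit or range.

## Working session

There is one attempt and no reset: what is moved stays moved. The work goes in short steps, Python scripts to look and compute and a tool call to move; the robot and the scene stay as the last step left them, time stands still between calls to the robot, and variables do not carry over. Pictures are saved under pics/ and viewed, about 8 in all and at most 12, crops included, and the job is handed in when it is done.

Besides the shell and the picture viewer there is one more tool, called after ">>>" by a JSON object that holds its "fn" and its "kwargs", one argument or row to a line. play_rows: Moves the arm, as the interface text tells. Its arguments: {"type":"object","properties":{"deltas":{"type":"array","items":{"type":"array","items":{"type":"number"}}},"squeeze":{"type":"number"}},"required":["deltas"]}

```bash
mkdir -p pics; cat > h.py <<'E'
import numpy as np,cv2
from rig import sensors,capture,order,ctrl
def snap(n,f):
    c=capture(n); np.savez('pics/'+f+'.npz',**c); cv2.imwrite('pics/'+f+'.png',c['pixels'][:,:,::-1]); return c
def world(c):
    z=c['z_map']; v,u=np.mgrid[:420,:560]
    p=np.stack([(u-c['cx'])/c['fx']*z,(v-c['cy'])/c['fy']*z,z],-1)
    w=p@np.array(c['rotation']).T+np.array(c['eye']); w[z==0]=np.nan; return w
E
python3 - <<'E'
from h import *
for n in('scene','top'):
    c=snap(n,n+'0'); print(n,c['fx'],c['cx'],c['cy'],c['eye'],np.round(c['rotation'],3).tolist())
print(sensors.sense(),ctrl.tcp_to_grasp)
E
```

```text
scene 515.3885873553553 281.4003154137761 207.77626055577562 [1259.63502335  554.17823515  845.47607993] [-0.177, 0.376, 0.823, -0.388]
top 518.9404517232878 274.7301752837346 214.6690935273771 [ 323.60147829  -30.61647048 1316.77736387] [0.069, -0.661, 0.744, -0.075]
{'time_s': 0.1, 'joints': array([ 8.81568380e-01,  3.13417545e-01,  1.49836769e+00,  8.26928039e-06,
        1.33097175e+00, -2.23412062e-01]), 'dq': array([ 1.07149251e-03, -1.34589708e-03, -1.28985774e-03, -2.05667626e-03,
       -1.90760302e-03, -3.49952038e-05]), 'tau': array([ 3.74009163e-03, -4.12894464e+01, -2.60141015e+01, -1.37807028e-04,
        3.00107866e-03, -4.79562323e-05]), 'eef_pos': array([235.67321555, 468.87932418, 230.77779454]), 'ee_rot': array([-2.60133692e-04,  2.30808840e-01,  9.72998942e-01, -5.20826845e-04]), 'force': array([-0.73950321,  0.4854715 , -0.24090875]), 'wrist_torque': array([ 0.00135196,  0.0062631 , -0.01395942]), 'grip_width': 0.999936472023981} -18.700000000000003
```

View pics/scene0.png

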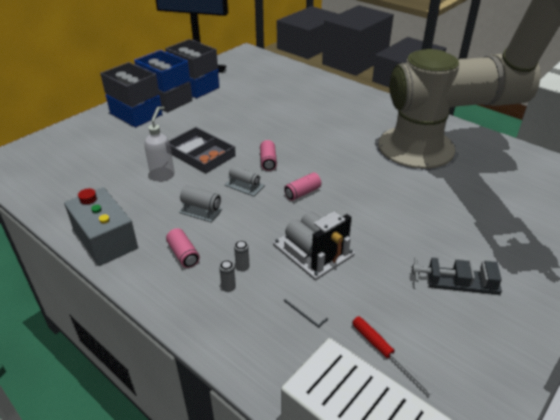

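View pics/top0.png

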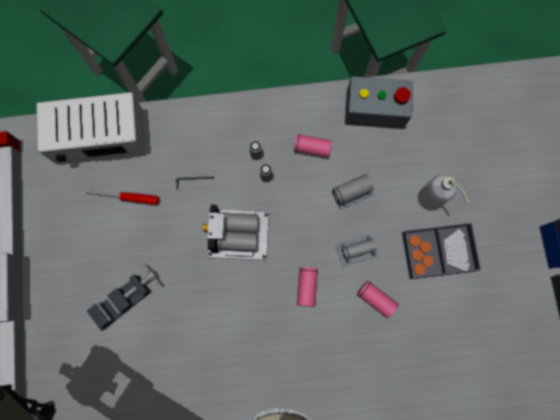

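The scene view shows the nest at about (315,245), two cells in rests at (200,200) and (243,180), upright cells at (242,252) and (228,275), and pink decoys. In the top view the nest is at (238,233) with its end block at the left (213,230). The grey cells in rests are at (353,190), which is the bigger one, and (358,250), which is thinner. The pink ones at (314,146), (308,287) and (378,299) are not meant. The candidate is (353,190), so I'll confirm it in a crop and measure it.

```bash
cat >> h.py <<'E'
from scipy.spatial.transform import Rotation as R
def rot(c):
    q=np.array(c['rotation']); return R.from_quat(q[[1,2,3,0]]).as_matrix() if q.size==4 else q
def world(c):
    z=c['z_map']; v,u=np.mgrid[:420,:560]
    p=np.stack([(u-c['cx'])/c['fx']*z,(v-c['cy'])/c['fy']*z,z],-1)
    w=p@rot(c).T+np.array(c['eye']); w[z==0]=np.nan; return w
E
python3 - <<'E'
from h import *
t=dict(np.load('pics/top0.npz')); s=dict(np.load('pics/scene0.npz'))
w=world(t)
def reg(n,u0,u1,v0,v1,zlo,zhi):
    p=w[v0:v1,u0:u1]; z=p[...,2]; m=((z>zlo)&(z<zhi)).astype(np.uint8)
    k,l,st,_=cv2.connectedComponentsWithStats(m)
    i=1+np.argmax(st[1:,4]); q=p[l==i]
    (cx,cy),(a,b),an=cv2.minAreaRect(q[:,:2].astype(np.float32))
    box=cv2.boxPoints(((cx,cy),(a,b),an))
    print(n,len(q),'c',round(cx,1),round(cy,1),'size',round(a,1),round(b,1),'ang',round(an,1),'zmax',np.round(np.percentile(q[:,2],[50,95,99]),1),box.round(0).tolist())
reg('spare',325,380,165,215,44,80)
reg('thin',335,385,230,270,35,80)
reg('cells',219,262,205,260,55,90)
reg('nestbase',195,275,195,270,7,18)
reg('block',195,225,200,260,90,140)
reg('bench',280,300,200,230,-20,20)
reg('tu1',245,262,138,160,50,90);reg('tu2',258,275,162,182,50,90)
a=t['pixels'][160:270,195:390]; a=cv2.resize(a,None,fx=4,fy=4,interpolation=2)
b=s['pixels'][165:285,170:370]; b=cv2.resize(b,None,fx=4,fy=4,interpolation=2)
cv2.imwrite('pics/c1.png',a[:,:,::-1]);cv2.imwrite('pics/c2.png',b[:,:,::-1])
E
```

```text
spare 684 c 628.0 -259.4 size 46.2 95.6 ang 17.6 zmax [62.9 69.  70.7] [[592.0, -221.0], [620.0, -312.0], [665.0, -298.0], [636.0, -207.0]]
thin 423 c 477.8 -254.1 size 31.4 82.8 ang 10.3 zmax [47.1 52.1 53.7] [[455.0, -216.0], [470.0, -298.0], [501.0, -292.0], [486.0, -211.0]]
cells 1243 c 552.6 36.3 size 89.2 91.6 ang 80.5 zmax [70.4 76.2 78.4] [[500.0, -0.0], [590.0, -15.0], [605.0, 73.0], [515.0, 88.0]]
nestbase 673 c 552.9 41.2 size 151.1 124.4 ang 81.5 zmax [12.3 16.4 17.5] [[480.0, -24.0], [603.0, -43.0], [626.0, 107.0], [503.0, 125.0]]
block 583 c 562.6 94.0 size 52.9 104.8 ang 80.5 zmax [121.2 126.5 129.6] [[507.0, 77.0], [610.0, 59.0], [619.0, 111.0], [515.0, 129.0]]
bench 599 c 591.0 -96.9 size 49.6 79.7 ang 83.0 zmax [0.2 4.8 6.5] [[548.0, -117.0], [628.0, -126.0], [634.0, -77.0], [554.0, -67.0]]
tu1 147 c 762.6 -27.7 size 30.3 30.9 ang 11.1 zmax [67.9 72.7 74.3] [[745.0, -15.0], [751.0, -46.0], [780.0, -40.0], [774.0, -10.0]]
tu2 147 c 699.1 -46.9 size 30.9 31.3 ang 67.6 zmax [67.8 72.4 73.3] [[679.0, -55.0], [708.0, -67.0], [719.0, -39.0], [691.0, -27.0]]
```

View pics/c1.png

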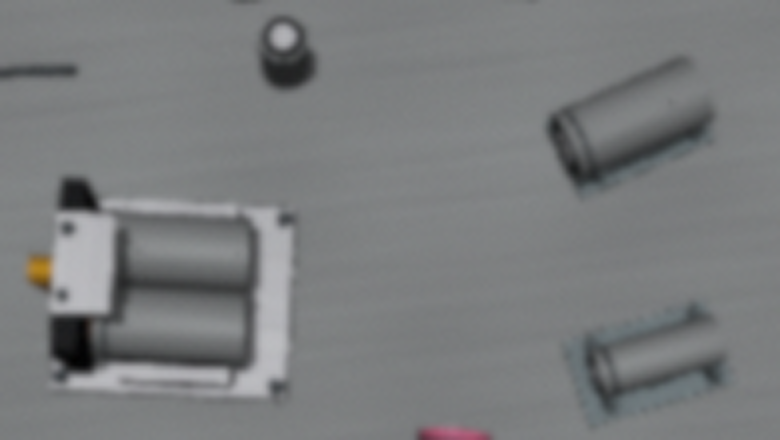

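View pics/c2.png

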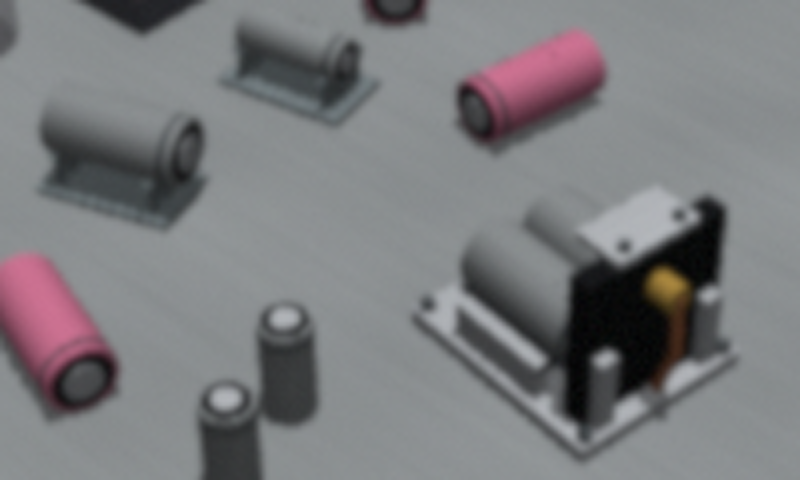

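The crop confirms it. In c1 the cell at (630,120) is the thicker one (46 x 95 mm), with its terminal groove at the left end (570,150). The cell at (660,350) is thin, at 31 x 83 mm. The terminal already faces roughly the nest's x direction, and the nest's end block is at the left (75,270). Next I move over the spare cell.

>>> {"fn": "play_rows", "kwargs": {
  "deltas": [
    [0.45,-0.85,0,0,0,-0.36,1],
    [0.45,-0.85,0,0,0,-0.36,1],
    [0.45,-0.85,0,0,0,-0.36,1],
    [0.45,-0.85,0,0,0,-0.36,1],
    [0.45,-0.85,0,0,0,-0.36,1],
    [0.45,-0.85,0,0,0,-0.36,1],
    [0.45,-0.85,0,0,0,-0.36,1],
    [0.45,-0.85,0,0,0,-0.36,1]
  ],
  "squeeze": 60
}}

```text
time_s: 0.77
eef_pos: [380.1, 195.3, 231.2]
ee_rot: [-0.0, 0.375, 0.927, -0.0]
force: [1.1, 0.3, -0.6]
grip_width: 0.997
```

>>> {"fn": "play_rows", "kwargs": {
  "deltas": [
    [0.45,-0.85,0,0,0,-0.36,1],
    [0.45,-0.85,0,0,0,-0.36,1],
    [0.45,-0.85,0,0,0,-0.36,1],
    [0.45,-0.85,0,0,0,-0.36,1],
    [0.45,-0.85,0,0,0,-0.36,1],
    [0.45,-0.85,0,0,0,-0.36,1],
    [0.45,-0.85,0,0,0,-0.36,1],
    [0.45,-0.85,0,0,0,-0.36,1]
  ]
}}

```text
time_s: 1.43
eef_pos: [524.2, -76.8, 231.0]
ee_rot: [-0.0, 0.51, 0.86, -0.0]
force: [0.3, 0.3, 0.0]
grip_width: 0.999
```

>>> {"fn": "play_rows", "kwargs": {
  "deltas": [
    [0.45,-0.85,0,0,0,-0.36,1],
    [0.45,-0.85,0,0,0,-0.36,1],
    [0.45,-0.85,0,0,0,-0.36,1],
    [0.45,-0.85,0,0,0,-0.36,1],
    [0.45,-0.85,0,0,0,-0.36,1],
    [0,0,0,0,0,0,1],
    [0,0,0,0,0,0,1]
  ]
}}

```text
time_s: 2.02
eef_pos: [613.7, -246.3, 229.4]
ee_rot: [-0.001, 0.589, 0.808, -0.0]
force: [-0.1, 0.1, 0.4]
grip_width: 1.001
```

```bash
cat >> h.py <<'E'
def st():
    s=sensors.sense(); q=s['ee_rot']; M=R.from_quat(q[[1,2,3,0]]).as_matrix()
    print('t',round(s['time_s'],2),'tcp',s['eef_pos'].round(1),'jaw deg',np.degrees(np.arctan2(M[1,1],M[0,1])).round(2),'zdir',M[:,2].round(4),'F',s['force'].round(1),'w',round(s['grip_width'],3)); return s
E
python3 - <<'E'
from h import *
s=st(); print(s['joints'].round(2))
E
```

```text
t 2.02 tcp [ 613.7 -246.3  229.4] jaw deg 17.84 zdir [-0.0021  0.0014 -1.    ] F [-0.1  0.1  0.4] w 1.001
[-0.56  0.63  1.02  0.    1.49 -0.87]
```

>>> {"fn": "play_rows", "kwargs": {
  "deltas": [
    [0.36,-0.33,0,0,0,0,1],
    [0,0,-0.9,0,0,0,1],
    [0,0,-0.9,0,0,0,1],
    [0,0,-0.9,0,0,0,1],
    [0,0,-0.9,0,0,0,1],
    [0,0,-0.8,0,0,0,1],
    [0,0,-0.5,0,0,0,1],
    [0,0,0,0,0,0,1]
  ]
}}

```text
time_s: 2.68
eef_pos: [625.9, -255.5, 30.8]
ee_rot: [-0.004, 0.588, 0.809, -0.0]
force: [-0.4, -0.0, -1.0]
grip_width: 0.999
```

>>> {"fn": "play_rows", "kwargs": {
  "deltas": [
    [0,0,0,0,0,0,-1],
    [0,0,0,0,0,0,-1],
    [0,0,0,0,0,0,-1],
    [0,0,0,0,0,0,-1],
    [0,0,0,0,0,0,-1],
    [0,0,0,0,0,0,-1],
    [0,0,0,0,0,0,-1],
    [0,0,0,0,0,0,-1]
  ]
}}

```text
time_s: 3.35
eef_pos: [627.7, -258.9, 38.2]
ee_rot: [0.0, 0.588, 0.809, -0.001]
force: [-9.6, 1.4, 11.2]
grip_width: 0.512
```

```bash
python3 - <<'E'
from h import *
st()
E
```

```text
t 3.35 tcp [ 627.7 -258.9   38.2] jaw deg 17.95 zdir [-5.0e-04 -1.8e-03 -1.0e+00] F [-9.6  1.4 11.2] w 0.512
```

>>> {"fn": "play_rows", "kwargs": {
  "deltas": [
    [0,0,0,0,0,0,0.5],
    [0,0,0,0,0,0,0.5],
    [0,0,0,0,0,0,0.5],
    [0,0,0,0,0,0,0.5]
  ]
}}

```text
time_s: 3.68
eef_pos: [628.4, -258.1, 35.6]
ee_rot: [0.0, 0.588, 0.809, 0.0]
force: [0.3, -0.1, 0.5]
grip_width: 0.745
```

```bash
python3 - <<'E'
from h import *
st(); c=snap('top','top1'); s=snap('scene','scene1')
a=cv2.resize(c['pixels'][140:240,300:420],None,fx=4,fy=4,interpolation=2); b=cv2.resize(s['pixels'][130:230,150:250],None,fx=4,fy=4,interpolation=2)
cv2.imwrite('pics/c3.png',np.hstack([a,b])[:,:,::-1])
E
```

```text
t 3.68 tcp [ 628.4 -258.1   35.6] jaw deg 17.96 zdir [ 5.e-04 -2.e-04 -1.e+00] F [ 0.3 -0.1  0.5] w 0.745
```

View pics/c3.png

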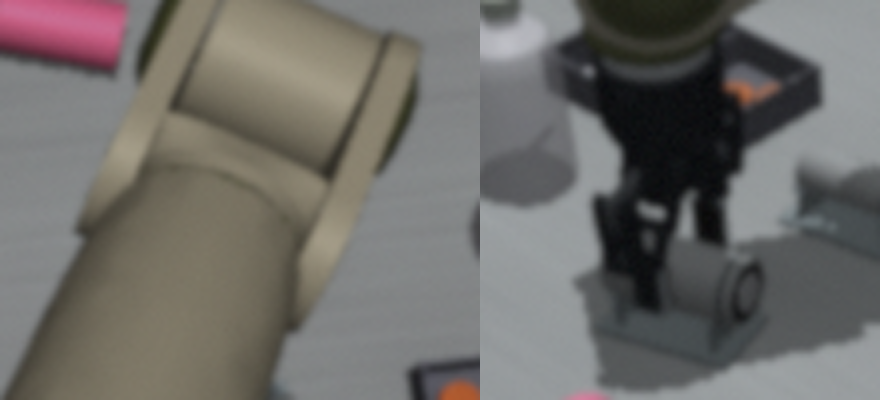

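The crop of the scene view shows the fingers astride the middle of the cell at (690,280), with the cell still lying in its rest. I'll go slightly lower and re-grip.

>>> {"fn": "play_rows", "kwargs": {
  "deltas": [
    [-0.02,-0.02,-0.07,0,0,0,0.5],
    [0,0,0,0,0,0,0],
    [0,0,0,0,0,0,-1],
    [0,0,0,0,0,0,-1],
    [0,0,0,0,0,0,-1],
    [0,0,0,0,0,0,-1],
    [0,0,0,0,0,0,-1],
    [0,0,0,0,0,0,-1]
  ]
}}

```text
time_s: 4.45
eef_pos: [627.6, -258.9, 32.6]
ee_rot: [0.0, 0.588, 0.809, 0.0]
force: [1.7, 0.1, 0.8]
grip_width: 0.517
```

>>> {"fn": "play_rows", "kwargs": {
  "deltas": [
    [0,0,0.1,0,0,0,-1],
    [0,0,0.2,0,0,0,-1],
    [0,0,0.5,0,0,0,-1],
    [0,0,0.8,0,0,0,-1],
    [0,0,0.8,0,0,0,-1],
    [0,0,0.8,0,0,0,-1],
    [0,0,0,0,0,0,-1],
    [0,0,0,0,0,0,-1]
  ]
}}

```text
time_s: 5.12
eef_pos: [627.7, -259.3, 162.4]
ee_rot: [0.002, 0.588, 0.809, -0.0]
force: [-0.1, 0.6, -3.8]
grip_width: 0.515
```

```bash
python3 - <<'E'
from h import *
s=st(); print(s['wrist_torque'].round(2))
c=snap('scene','scene2'); w=world(c)
a=cv2.resize(c['pixels'][60:240,100:300],None,fx=3,fy=3,interpolation=2)
cv2.imwrite('pics/c4.png',a[:,:,::-1])
E
```

```text
t 5.12 tcp [ 627.7 -259.3  162.4] jaw deg 17.95 zdir [ 0.0025 -0.0019 -1.    ] F [-0.1  0.6 -3.8] w 0.515
[ 0.   -0.01  0.05]
```

View pics/c4.png

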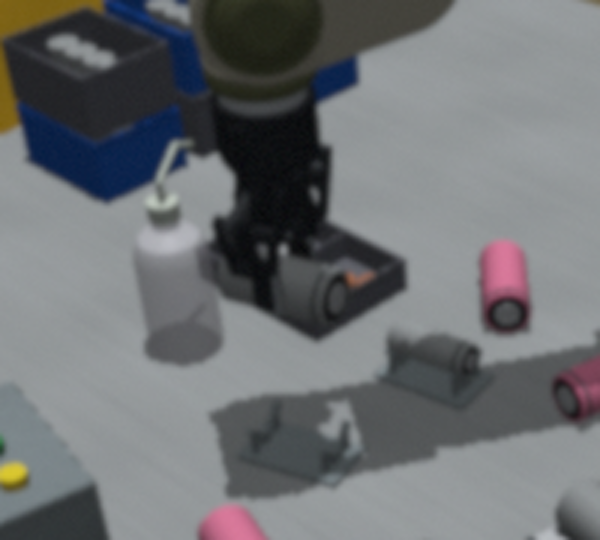

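The cell is held level and lifted, and its rest is empty at (305,455) in the crop. Now I refine the nest pose from the first top depth image, fitting lines to the lower cells, and fit the spare cell the same way for a relative check.

```bash
python3 - <<'E'
from h import *
from scipy.optimize import least_squares
t=dict(np.load('pics/top0.npz')); w=world(t)
def fit(p,offs,th0,c0,z0,name):
    p=p[np.isfinite(p).all(1)]
    def res(k,q=p):
        th,lat,z=k; n=np.array([np.sin(th),-np.cos(th)])  # n = -nest y
        l=(q[:,:2]-c0)@n-lat
        return np.min([abs(np.hypot(l-o,q[:,2]-z)-23) for o in offs],0)
    r=least_squares(res,[th0,0,z0],loss='soft_l1',f_scale=1.)
    th,lat,z=r.x; n=np.array([np.sin(th),-np.cos(th)]); c=c0+lat*n; d=np.array([np.cos(th),np.sin(th)])
    a=(p[:,:2]-c)@d
    print(name,'th',np.degrees(th).round(2),'axis pt',c.round(1),'z',z.round(1),'along',np.percentile(a,[0.5,2,98,99.5]).round(1),'res',np.median(abs(r.fun)).round(2)); return th,c
p=w[205:260,219:262].reshape(-1,3); p=p[(p[:,2]>56)&(p[:,2]<80)]
th,c=fit(p,(-23.2,23.2),np.radians(81),np.array([552.6,36.3]),51,'nest')
q=w[165:215,325:380].reshape(-1,3); q=q[(q[:,2]>48)&(q[:,2]<75)]
fit(q,(0,),np.radians(107.6),np.array([628.,-259.4]),44,'spare')
d=np.array([np.cos(th),np.sin(th)]); n=np.array([-np.sin(th),np.cos(th)])
def ext(zl,zh,latmax,u0=195,u1=275):
    k=w[195:270,u0:u1].reshape(-1,3); k=k[(k[:,2]>zl)&(k[:,2]<zh)]; a=(k[:,:2]-c)@d; b=(k[:,:2]-c)@n
    m=abs(b)<latmax; print(zl,zh,'x',np.percentile(a[m],[0,1,99,100]).round(1),'y',np.percentile(b,[0,1,99,100]).round(1))
ext(112,130,25); ext(65,80,40); ext(7,17,80)
E
```

```text
nest th 80.54 axis pt [553.   36.2] z 50.9 along [-44.3 -43.4  39.6  44.2] res 1.29
spare th 107.73 axis pt [ 628.2 -259.3] z 43.7 along [-46.8 -45.1  45.5  47.2] res 1.39
112 130 x [32.1 32.3 67.3 67.7] y [-52.4 -49.9  51.   51.9]
65 80 x [-44.6 -43.4  46.1  51.9] y [-51.3 -40.9  42.6  52. ]
7 17 x [-75.6 -69.6  78.6 111.7] y [-102.7  -77.8   62.1   87.9]
```

>>> {"fn": "play_rows", "kwargs": {
  "deltas": [
    [-0.1,0.3,0,0,0,-0.4,-1],
    [-0.2,0.7,0,0,0,-0.46,-1],
    [-0.2,0.7,0,0,0,-0.46,-1],
    [-0.2,0.7,0,0,0,-0.46,-1],
    [-0.2,0.7,0,0,0,-0.46,-1],
    [-0.2,0.7,0,0,0,-0.46,-1],
    [-0.2,0.7,0,0,0,-0.46,-1],
    [-0.2,0.7,0,0,0,-0.46,-1]
  ]
}}

```text
time_s: 5.83
eef_pos: [565.8, -49.4, 158.5]
ee_rot: [-0.002, 0.731, 0.683, -0.001]
force: [0.8, 1.0, -3.8]
grip_width: 0.517
```

>>> {"fn": "play_rows", "kwargs": {
  "deltas": [
    [-0.2,0.7,0,0,0,-0.46,-1],
    [-0.2,0.6,0,0,0,-0.46,-1],
    [-0.07,0.29,0,0,0,-0.03,-1],
    [0,0,-0.4,0,0,0,-1],
    [0,0,0,0,0,0,-1],
    [0,0,0,0,0,0,-1],
    [0,0,0,0,0,0,-1]
  ]
}}

```text
time_s: 6.42
eef_pos: [548.7, 12.0, 144.3]
ee_rot: [-0.0, 0.763, 0.646, -0.0]
force: [0.2, -0.7, -2.7]
grip_width: 0.515
```

```bash
python3 - <<'E'
from h import *
st()
c=snap('scene','scene3')
a=cv2.resize(c['pixels'][120:290,230:400],None,fx=3.5,fy=3.5,interpolation=2)
cv2.imwrite('pics/c5.png',a[:,:,::-1])
E
```

```text
t 6.42 tcp [548.7  12.  144.3] jaw deg -9.49 zdir [-8.e-04 -0.e+00 -1.e+00] F [ 0.2 -0.7 -2.7] w 0.515
```

View pics/c5.png

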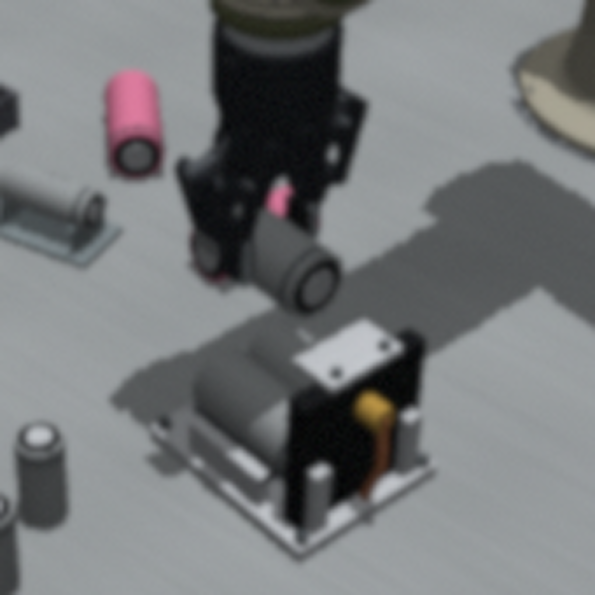

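The held cell, with its front at (318,285), is lined up over the gap, terminal towards the block and short of the lip. I lower it now.

>>> {"fn": "play_rows", "kwargs": {
  "deltas": [
    [0,0,-0.5,0,0,0,-1],
    [0,0,-0.5,0,0,0,-1],
    [0,0,-0.35,0,0,0,-1],
    [0,0,-0.15,0,0,0,-1],
    [0,0,-0.05,0,0,0,-1],
    [0,0,0,0,0,0,-1],
    [0,0,0,0,0,0,-1],
    [0,0,0,0,0,0,-1]
  ]
}}

```text
time_s: 7.13
eef_pos: [549.2, 12.5, 83.5]
ee_rot: [0.001, 0.763, 0.646, 0.001]
force: [0.7, -1.2, -3.1]
grip_width: 0.516
```

>>> {"fn": "play_rows", "kwargs": {
  "deltas": [
    [0,0,-0.03,0,0,0,-1],
    [0,0,0,0,0,0,-1],
    [0,0,0,0,0,0,-1]
  ]
}}

```text
time_s: 7.38
eef_pos: [548.7, 12.7, 81.5]
ee_rot: [0.0, 0.763, 0.646, 0.0]
force: [0.4, 0.2, -4.2]
grip_width: 0.516
```

>>> {"fn": "play_rows", "kwargs": {
  "deltas": [
    [0,0,-0.03,0,0,0,-1],
    [0,0,0,0,0,0,-1],
    [0,0,0,0,0,0,-1]
  ]
}}

```text
time_s: 7.63
eef_pos: [548.6, 12.7, 80.0]
ee_rot: [-0.0, 0.763, 0.646, -0.0]
force: [0.5, 0.4, -4.1]
grip_width: 0.515
```

>>> {"fn": "play_rows", "kwargs": {
  "deltas": [
    [0,0,-0.02,0,0,0,-1],
    [0,0,0,0,0,0,-1],
    [0,0,0,0,0,0,-1]
  ]
}}

```text
time_s: 7.88
eef_pos: [548.7, 12.6, 79.4]
ee_rot: [0.0, 0.763, 0.646, 0.0]
force: [0.3, -0.3, -3.3]
grip_width: 0.521
```

>>> {"fn": "play_rows", "kwargs": {
  "deltas": [
    [0,0,-0.02,0,0,0,-1],
    [0,0,0,0,0,0,-1],
    [0,0,0,0,0,0,-1]
  ]
}}

```text
time_s: 8.13
eef_pos: [548.8, 12.6, 79.3]
ee_rot: [0.0, 0.763, 0.646, 0.0]
force: [-3.6, -1.0, 5.3]
grip_width: 0.518
```

Contact is made at the expected height, with a small side force. I ease it sideways and then release so that it settles in the gap.

>>> {"fn": "play_rows", "kwargs": {
  "deltas": [
    [-0.01,0,0,0,0,0,-1],
    [0,0,0,0,0,0,-1],
    [0,0,0,0,0,0,-0.1],
    [0,0,0,0,0,0,0.1],
    [0,0,0,0,0,0,0.3],
    [0,0,0,0,0,0,0.3],
    [0,0,0,0,0,0,0.3],
    [0,0,0,0,0,0,0.3]
  ]
}}

```text
time_s: 8.8
eef_pos: [548.2, 12.7, 78.4]
ee_rot: [-0.0, 0.763, 0.646, -0.0]
force: [-0.4, 0.7, 0.0]
grip_width: 0.648
```

```bash
python3 - <<'E'
from h import *
st()
c=snap('scene','scene4')
a=cv2.resize(c['pixels'][150:280,250:380],None,fx=4.5,fy=4.5,interpolation=2)
cv2.imwrite('pics/c6.png',a[:,:,::-1])
E
```

```text
t 8.8 tcp [548.2  12.7  78.4] jaw deg -9.47 zdir [-2.e-04  1.e-04 -1.e+00] F [-0.4  0.7  0. ] w 0.648
```

View pics/c6.png

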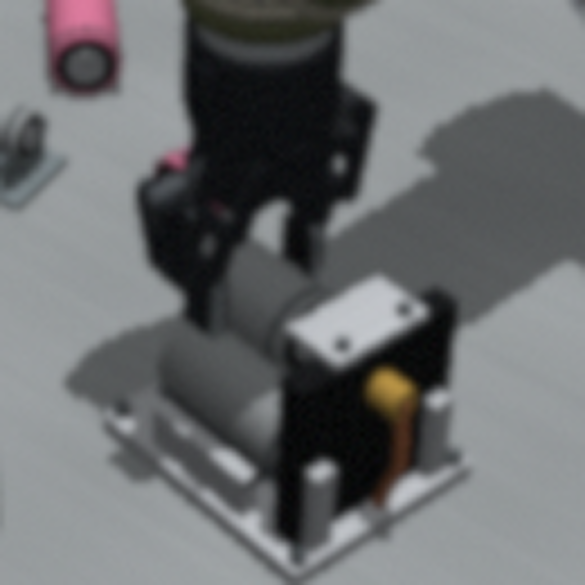

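The crop shows the cell lying in the gap, with its groove at about (300,300) just behind the lip's free edge. The fingers are clear of it on both sides. Next I lift away, shut the fingers behind its plain end and push from there at axis height.

>>> {"fn": "play_rows", "kwargs": {
  "deltas": [
    [0,0,0.3,0,0,0,0.3],
    [0,0,0.6,0,0,0,0.3],
    [0,0,0.8,0,0,0,0.3],
    [0,0,0.4,0,0,0,0.3],
    [-0.1,-0.6,0,0,0,0,0],
    [-0.1,-0.6,0,0,0,0,-1],
    [-0.09,-0.6,0,0,0,0,-1],
    [0,0,0,0,0,0,-1]
  ]
}}

```text
time_s: 9.52
eef_pos: [536.3, -62.6, 162.5]
ee_rot: [0.0, 0.764, 0.645, -0.0]
force: [0.1, -0.6, 0.4]
grip_width: 0.083
```

>>> {"fn": "play_rows", "kwargs": {
  "deltas": [
    [0,0,0,0,0,0,-1],
    [0,0,0,0,0,0,-1],
    [0,0,-0.5,0,0,0,-1],
    [0,0,-0.7,0,0,0,-1],
    [0,0,-0.6,0,0,0,-1],
    [0,0,-0.2,0,0,0,-1],
    [0,0,0,0,0,0,-1],
    [0,0,0,0,0,0,-1]
  ]
}}

```text
time_s: 10.18
eef_pos: [537.1, -58.9, 83.3]
ee_rot: [0.0, 0.763, 0.647, 0.0]
force: [0.0, -0.3, 1.0]
grip_width: -0.001
```

```bash
python3 - <<'E'
from h import *
st()
d=np.array([np.cos(np.radians(80.54)),np.sin(np.radians(80.54))]); n=np.array([-d[1],d[0]]); o=np.array([553.4,38.8])
e=sensors.sense()['eef_pos'][:2]-o; print('tcp in nest',(e@d).round(1),(e@n).round(1))
for nm in('scene','top'):
    w=world(snap(nm,nm+'5')); q=w.reshape(-1,3); a=(q[:,:2]-o)@d; b=(q[:,:2]-o)@n
    m=(q[:,2]>100)&(q[:,2]<116)&(abs(b)<20)&(a<29)&(a>-82); q=q[m]
    print(nm,m.sum(), np.percentile(a[m],[1,5,95,99]).round(1) if m.sum() else '', np.percentile(q[:,2],[50,95]).round(1) if m.sum() else '')
    m2=m.copy(); b=b[m];a=a[m];
    for lo in (-65,-45,-25,-5):
        k=(a>lo)&(a<lo+20)&(q[:,2]>107)
        if k.sum()>10: print(lo,k.sum(),'ridge y',np.median(b[k]).round(1),'z',np.percentile(q[k,2],80).round(1))
E
```

```text
t 10.18 tcp [537.1 -58.9  83.3] jaw deg -9.42 zdir [ 7.e-04 -2.e-04 -1.e+00] F [ 0.  -0.3  1. ] w -0.001
tcp in nest -99.1 -0.0
scene 483 [-73.6 -69.9  16.   18.7] [110.5 114.4]
-65 64 ridge y -2.8 z 113.4
-45 77 ridge y -3.6 z 113.2
-25 76 ridge y -4.2 z 113.5
-5 78 ridge y -4.5 z 113.4
top 129 [-3.7 -1.5 17.7 19.5] [111.  114.6]
-5 82 ridge y -1.7 z 113.6
```

The ridge is at 113.5 mm, matching a saddled cell at 113.7. Its back is at nest x of about -74 and its front at about 20, short of the lip. Now I push along (0.164, 0.986).

>>> {"fn": "play_rows", "kwargs": {
  "deltas": [
    [0.033,0.2,0,0,0,0,-1],
    [0.016,0.1,0,0,0,0,-1],
    [0.016,0.1,0,0,0,0,-1],
    [0.016,0.1,0,0,0,0,-1],
    [0.016,0.1,0,0,0,0,-1],
    [0.016,0.1,0,0,0,0,-1],
    [0,0,0,0,0,0,-1],
    [0,0,0,0,0,0,-1]
  ]
}}

```text
time_s: 10.95
eef_pos: [540.9, -30.7, 82.2]
ee_rot: [-0.001, 0.763, 0.646, -0.0]
force: [0.9, 0.9, -0.1]
grip_width: -0.002
```

>>> {"fn": "play_rows", "kwargs": {
  "deltas": [
    [0.016,0.1,0,0,0,0,-1],
    [0.008,0.05,0,0,0,0,-1],
    [0,0,0,0,0,0,-1]
  ]
}}

```text
time_s: 11.2
eef_pos: [541.8, -25.1, 82.2]
ee_rot: [-0.0, 0.763, 0.646, -0.0]
force: [-0.5, -2.6, -1.1]
grip_width: -0.0
```

>>> {"fn": "play_rows", "kwargs": {
  "deltas": [
    [0.008,0.05,0,0,0,0,-1],
    [0.004,0.025,0,0,0,0,-1],
    [0,0,0,0,0,0,-1]
  ]
}}

```text
time_s: 11.45
eef_pos: [542.4, -22.7, 82.3]
ee_rot: [0.0, 0.763, 0.646, -0.001]
force: [-1.2, -4.3, -0.9]
grip_width: 0.002
```

>>> {"fn": "play_rows", "kwargs": {
  "deltas": [
    [0.008,0.05,0,0,0,0,-1],
    [0,0,0,0,0,0,-1],
    [0,0,0,0,0,0,-1]
  ]
}}

```text
time_s: 11.7
eef_pos: [542.7, -20.8, 82.3]
ee_rot: [0.0, 0.763, 0.646, -0.001]
force: [-1.1, -6.4, -1.2]
grip_width: 0.005
```

>>> {"fn": "play_rows", "kwargs": {
  "deltas": [
    [0.008,0.05,0,0,0,0,-1],
    [0,0,0,0,0,0,-1],
    [0,0,0,0,0,0,-1]
  ]
}}

```text
time_s: 11.95
eef_pos: [543.0, -19.0, 82.3]
ee_rot: [0.0, 0.763, 0.646, -0.001]
force: [-0.6, -5.8, -1.3]
grip_width: 0.001
```

>>> {"fn": "play_rows", "kwargs": {
  "deltas": [
    [0.008,0.05,0,0,0,0,-1],
    [0,0,0,0,0,0,-1],
    [0,0,0,0,0,0,-1]
  ]
}}

```text
time_s: 12.2
eef_pos: [543.3, -17.8, 82.4]
ee_rot: [0.001, 0.763, 0.646, -0.001]
force: [-1.3, -10.7, -0.4]
grip_width: 0.002
```

>>> {"fn": "play_rows", "kwargs": {
  "deltas": [
    [0.008,0.05,0,0,0,0,-1],
    [0,0,0,0,0,0,-1],
    [0,0,0,0,0,0,-1]
  ]
}}

```text
time_s: 12.45
eef_pos: [543.6, -17.8, 82.6]
ee_rot: [0.002, 0.763, 0.646, -0.002]
force: [-4.1, -23.5, 1.5]
grip_width: 0.005
```

>>> {"fn": "play_rows", "kwargs": {
  "deltas": [
    [0.008,0.05,0,0,0,0,-1],
    [0,0,0,0,0,0,-1],
    [0,0,0,0,0,0,-1]
  ]
}}

```text
time_s: 12.7
eef_pos: [543.8, -17.8, 82.8]
ee_rot: [0.003, 0.763, 0.646, -0.003]
force: [-8.2, -34.2, 1.2]
grip_width: 0.002
```

It hits a hard stop at TCP y = -17.8, where home was predicted, with 35 N of push. I'll check with the cameras.

```bash
python3 - <<'E'
from h import *
s=st(); print(s['wrist_torque'].round(2))
th=np.radians(80.54); d=np.array([np.cos(th),np.sin(th)]); n=np.array([-d[1],d[0]]); o=np.array([553.4,38.8])
for f in('scene5','scene6','top0','top6'):
    c=snap(f[:-1],f) if f[-1]=='6' else dict(np.load('pics/'+f+'.npz'))
    q=world(c).reshape(-1,3); a=(q[:,:2]-o)@d; b=(q[:,:2]-o)@n; z=q[:,2]
    m=(z>100)&(z<116)&(abs(b)<22)&(a<29)&(a>-85)
    for lo in (-70,-50,-30,-10,10):
        k=m&(a>lo)&(a<lo+20)&(z>107)
        if k.sum()>10: print(f,lo,k.sum(),'y',np.median(b[k]).round(1),'z',np.percentile(z[k],80).round(1))
    if m.sum(): print(f,'top a',np.percentile(a[m],[1,5]).round(1))
    for sg in(-1,1):
        m=(z>62)&(z<77)&(sg*b>8)&(sg*b<40)&(abs(a)<60)
        print(f,sg,'lower back',np.percentile(a[m],[1,3]).round(1),'y',np.median(b[m&(z>71)]).round(1)) if m.sum()>20 else 0
c=dict(np.load('pics/scene6.npz')); a=cv2.resize(c['pixels'][150:280,250:380],None,fx=4.5,fy=4.5,interpolation=2)
cv2.imwrite('pics/c7.png',a[:,:,::-1])
E
```

```text
t 12.7 tcp [543.8 -17.8  82.8] jaw deg -9.46 zdir [-0.0014 -0.0091 -1.    ] F [ -8.2 -34.2   1.2] w 0.002
[-5.27  1.24  0.09]
scene5 -70 69 y -4.7 z 113.4
scene5 -50 74 y -3.6 z 113.3
scene5 -30 76 y -4.2 z 113.2
scene5 -10 81 y -4.3 z 113.6
scene5 10 41 y -3.5 z 113.3
scene5 top a [-73.6 -69.9]
scene5 -1 lower back [-46.6 -44.2] y -25.5
scene6 -70 11 y -11.5 z 112.9
scene6 -50 70 y -5.3 z 113.7
scene6 -30 82 y -5.2 z 113.9
scene6 -10 79 y -5.4 z 113.3
scene6 10 47 y -3.5 z 113.0
scene6 top a [-60.8 -51.1]
scene6 -1 lower back [-45.7 -43.5] y -25.9
top0 -1 lower back [-46.  -44.8] y -22.9
top0 1 lower back [-45.9 -43.6] y 24.3
```

View pics/c7.png

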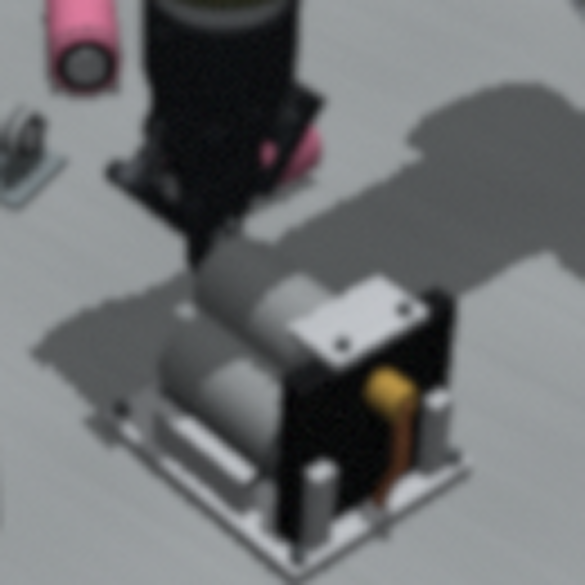

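The crop shows the cell with its groove now hidden under the lip at (310,310), the fingers against its back at (205,245), and the lower cells in place. The finger leans by 0.5° under load, so I ease the push slightly and square it up.

>>> {"fn": "play_rows", "kwargs": {
  "deltas": [
    [-0.004,-0.03,0,0.06,-0.01,0,-1],
    [0,0,0,0,0,0,-1],
    [0,0,0,0,0,0,-1],
    [0,0,0,0,0,0,-1],
    [0,0,0,0,0,0,-1],
    [0,0,0,0,0,0,-1],
    [0,0,0,0,0,0,-1],
    [0,0,0,0,0,0,-1]
  ]
}}

```text
time_s: 13.47
eef_pos: [543.6, -17.6, 82.5]
ee_rot: [0.0, 0.763, 0.646, -0.0]
force: [-6.3, -26.9, -0.1]
grip_width: -0.003
```

```bash
python3 - <<'E'
from h import *
s=st(); print(s['wrist_torque'].round(2), abs(s['dq']).max().round(4))
th=np.radians(80.54); d=np.array([np.cos(th),np.sin(th)]); n=np.array([-d[1],d[0]]); o=np.array([553.4,38.8])
q=world(snap('scene','scene7')).reshape(-1,3); a=(q[:,:2]-o)@d; b=(q[:,:2]-o)@n; z=q[:,2]
for lo in (-44,-20,5):
    k=(z>107)&(z<116.5)&(abs(b)<22)&(a>lo)&(a<lo+22); print(lo,k.sum(),np.percentile(z[k],[50,80]).round(1))
E
```

```text
t 13.47 tcp [543.6 -17.6  82.5] jaw deg -9.46 zdir [-3.e-04 -5.e-04 -1.e+00] F [ -6.3 -26.9  -0.1] w -0.003
[-4.2   0.95  0.1 ] 0.002
-44 83 [112.  113.3]
-20 88 [111.7 113.3]
5 65 [111.9 113.4]
```

The push is steady at about 27 N, the finger is square, and the cell is level at 113.3 mm along its length. I hand in now.

```bash
python3 -c "
from h import *
print(order.finish_job()); st()"
```

```text
the job is handed in; nothing more can be done
None
the job is handed in; nothing more can be done
```

I took the spare cell from its rest and laid it in the gap with its terminal short of the lip. I then released it and pushed it home from behind with the shut fingers. The job was handed in at about 13.5 s with the push still on; the hand-in reports no verdict.

**Last checks:**
- **Home position:** the push met a hard stop at TCP y ≈ -17.8 mm, where I had predicted home would be (-17.9 mm). The push was steady at about 27 N with the finger square and the arm at rest.
- **Seating:** the top of the cell read 113.3 mm at all three places along its length, against 113.7 mm nominal, so it is level and saddled.
- **Lower cells:** the one the scene camera could see had its back end within about 1 mm of its earlier reading. The other was only judged by eye from the picture.

**What I could not confirm:**
- The contact pin is hidden under the lip, so its travel and the last 1.5 mm are inferred from the stop position and the force.
- Before the stop I measured only 4–6 N, less than the stated spring plus friction would suggest.
- The scene camera put the cell's ridge 3–5 mm to one side. It showed a similar 2–3 mm bias on the lower cell it could see, and the ridge height was right, so I took this as viewing bias.

The first grip sat too high and was redone lower before lifting.

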